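Pack the infeed tray up to the height gauge

TASK

While the sliding tray is still pulled out, stack grey packing plates flat and squarely on its rubber pad, choosing them so that the top of the stack will be level with the height gauge's pointer (between the pointer's lower and upper edges). Then push the tray in until it is home against its stop, with the stack still standing square on the pad beside the pointer. Leave the gauge's setting and the other things on the bench as they are, and keep the plates you do not need off the tray.

Things in the scene. Friction and masses are not known exactly. Their poses are not given: they have to be found in the camera images.
- plate12: loose grey plastic packing plate, 130 (its x) x 60 (its y) x 12 mm thick, lying flat on the bench among the others; origin at the centre of its underside, z up; about 112 g. The five plates have the same outline and differ only in thickness: 12, 18, 24, 30 and 42 mm; which lies where varies
- plate18: loose grey plastic packing plate, 130 (its x) x 60 (its y) x 18 mm thick, lying flat on the bench among the others; origin at the centre of its underside, z up; about 169 g. The five plates have the same outline and differ only in thickness: 12, 18, 24, 30 and 42 mm; which lies where varies
- plate24: loose grey plastic packing plate, 130 (its x) x 60 (its y) x 24 mm thick, lying flat on the bench among the others; origin at the centre of its underside, z up; about 225 g. The five plates have the same outline and differ only in thickness: 12, 18, 24, 30 and 42 mm; which lies where varies
- plate30: loose grey plastic packing plate, 130 (its x) x 60 (its y) x 30 mm thick, lying flat on the bench among the others; origin at the centre of its underside, z up; about 282 g. The five plates have the same outline and differ only in thickness: 12, 18, 24, 30 and 42 mm; which lies where varies
- plate42: loose grey plastic packing plate, 130 (its x) x 60 (its y) x 42 mm thick, lying flat on the bench among the others; origin at the centre of its underside, z up; about 394 g. The five plates have the same outline and differ only in thickness: 12, 18, 24, 30 and 42 mm; which lies where varies
- pad (a point): centre of the top face of the black rubber pad (136 x 66 mm, long side along x) on the sliding tray, 40 mm above the bench; the plates are stacked here, long side along the pad's. x is the direction in which the tray slides in, away from the paddle; z up. The tray is a grey deck, 120 mm wide, 2 mm below the pad's top, reaching 75 mm ahead of the pad's centre and 115 mm behind it, on a fixed aluminium track 150 mm wide and 360 mm long
- tray (a joint): how far the tray is slid in along the pad's x, m: 0 pulled out towards the robot, 0.100 home against its end stop; starts at 0 to 0.015; slides with about 2 N of friction and stays where it is left
- mark (a point): tip of the height gauge's steel pointer, midway up it: the pointer is 10 mm tall and 12 mm wide, stands level, and points along its own -y (the pad's -y) at the place where the stack stands once the tray is home, 60 mm to the side of the pad's centre line, x level with the pad's centre when home; it sits on a black runner on a 14 mm square steel post 53 mm farther out, 195 mm tall above the bench. z up
- runner (a joint): height setting of the gauge, m: the pointer's mid-height is 0.042 + this above the top face of the pad; set between 0.006 and 0.033; clamped stiffly, to be left as it is
- glue: white glue bottle, 36 mm in diameter, 105 mm tall, upright among the plates; origin under its centre; leave alone
- screwdriver: screwdriver, 180 mm long, lying beyond the plates; x along it; leave alone
- tape: roll of tape lying flat, 96 mm across, 24 mm tall; leave alone
- bracket: red printed L bracket, 100 x 30 mm, 50 mm tall at its end, on the left; leave alone
- cup: white cup, 76 mm across, 90 mm tall, at the right; leave alone
- case: flat black case, 90 x 200 x 30 mm, at the left; leave alone
- paddle (a point): on the robot-side face of the tray's push paddle, an upright plate 70 mm wide and 12 mm thick at the tray's robot-side end, standing from the deck to 80 mm above the bench; the point is on the face's centre line, 70 mm above the bench and 104 mm behind the pad's centre; axes as the pad's (x is the way to push)
Things that resemble listed ones, but are neither listed nor needed, are in the scene too. What is shaped like the plate24 but green or yellow is not meant.

How it is judged:
By the outcome, as a careful person would: the job done as asked, in the order asked, and still so for the second after the job is handed in, with the robot touching nothing.
It also fails if it takes over 70 s, if anything falls off the work surface, if the arm or the gripper's body presses on something with over 40 N, if the wrist force passes 120 N, or if a joint passes its speed limit or range.

ROBOT

A 6-joint arm with a two-finger parallel gripper is mounted at the origin on the work surface. World frame = base frame: x ahead of the robot, y to its left, z up, the work surface at z = 0. Lengths are in mm, angles in rad, forces in N, time in s.
With the tool pointing down it reaches from about 350 to 850 mm from the base axis. Payload 8.1 kg.
Tool frame: the origin (TCP) lies between the finger pads; the fingertips stand 14 mm ahead of it and the grasp point (between the pads) lies 5 mm behind it; z points along the fingers, y is the line along which they close (so a half turn about z gives the same grasp; the last joint's range is limited). The gripper opens to 93 mm and grips with 3 to 60 N. Pads are 15 mm wide; open, the fingers measure 128 mm over their backs; the gripper's body (75 mm by 188 mm) begins 65 mm behind the grasp point.
Start: joints at [1.208, 0.13, 1.488, -0, 1.523, -0.085], TCP at [164.522, 577.008, 232.635] pointing down, gripper open.
Joint ranges: [-2.96, 2.96], [-0.89, 2.26], [0.02, 2.5], [-1.34, 4.48], [0, 2.73], [-2.66, 2.66]. Speed limits (rad/s): [2.39, 2.39, 2.79, 3.14, 3.14, 3.14].

INTERFACE

Orientations are given as a unit quaternion [x, y, z, w].
In Python, from workcell import ctrl, cams, ticket gives the robot as it stands. The module is installed in compiled form; this text tells all that it offers.
- The arm moves only by the tool move_arm, never from a script. Its argument "plan" is a list of rows, each a list of 3 entries, a list of its own where there are three numbers: the shift along the world's x, y, z in mm, then the turn, a rotation vector about the world's x, y, z in degrees, then the closure, from -1 (fully open) to 1 (shut), so that 0 is half open. A call has 1 to 5 rows; each row is the pose to reach, as a shift and turn from the pose commanded when the call began; what a row does not reach only later rows make up. A row lasts 1/12 s, in which the tool goes at most 41.7 mm and 7.16 degrees, less where a joint would pass 70% of its speed; a pose out of reach is approached as far as the arm can. A call with a gripper value outside its range is refused whole. The fingers move at their own pace and stop on an object; "grip_force" is the grip in N (left out, the last holds). Time passes only in rows, so rows that repeat a pose let the fingers close. It gives the time, the measured TCP pose, the force, the opening and the grip force at its end, in the units of the state.
- ctrl.get_state(): the state, without advancing time (a new reading comes with each control period).
- cams.snapshot(name): name is "scene" or "side" or "wrist"; returns (picture, depth): 420x560x3 uint8, red, green, blue; 420x560 float32, mm along the optical axis (not along the pixel's ray), 0 where there is no reading.
- cams.get_calibration(name): a dict with "intrinsics" (3x3 intrinsics, pixels), "dist_coeffs" ([k1, k2, p1, p2, k3] as OpenCV has them; the pictures are not rectified), "cam_to_world" (4x4, takes a point from camera to world coordinates). Camera axes: x right, y up, looking along -z (the intrinsics and any distortion apply to the point x, -y, -z); pixel columns grow to the right and rows downward; lengths in mm; the calibration is good to about 2 mm. A picture is of the moment at which its call begins: read the wrist's pose just before it. get_calibration takes no time and is no camera call; for the wrist camera it gives the pose at the moment of the call.
- ticket.close_job(): hands the job in; it is judged then, once.
The state is a dict: "time": time; "joint_positions": joint angles; "joint_velocities": joint speeds; "effort": joint torques, N m; "eef_pos": TCP position; "tcp_rot": TCP orientation; "contact_force": force on the tool from outside, world axes, zero at the start; "torque": the same for the moment, N m; "width": finger opening in mm; "gripper_force": force on a finger pad.
Only numpy, scipy, OpenCV 4.12 (cv2) and the standard library are available. Lean on these libraries where they do the work, as an engineer would, in place of code of your own. Each camera call takes 0.05 s, during which the arm holds its last target. There are 200 camera calls.

## Working session

There is one attempt and no reset: what is moved stays moved. The work goes in short steps, Python scripts to look and compute and a tool call to move; the robot and the scene stay as the last step left them, time stands still between calls to the robot, and variables do not carry over. Pictures are saved under pics/ and viewed, at most 13 in all, crops included, and the job is handed in when it is done.

Besides the shell and the picture viewer there is one more tool, called after "Emit:" by a JSON object that holds its "op" and its "data". move_arm: Moves the arm, as the interface text tells. Its arguments: {"type":"object","properties":{"plan":{"type":"array","items":{"type":"array"}},"grip_force":{"type":"number"}},"required":["plan"]}

```bash
mkdir -p pics
cat > h.py <<'E'
import numpy as np, cv2
from workcell import ctrl, cams, ticket
def snap(n):
    c=cams.get_calibration(n); p,d=cams.snapshot(n)
    return p,d,c
def cloud(d,c):
    K=np.array(c["intrinsics"],float);D=np.array(c["dist_coeffs"],float);M=np.array(c["cam_to_world"])
    h,w=d.shape;u,v=np.meshgrid(np.arange(w),np.arange(h))
    n=cv2.undistortPoints(np.stack([u,v],-1).reshape(-1,1,2).astype(np.float64),K,D).reshape(h,w,2)
    P=np.stack([n[...,0]*d,-n[...,1]*d,-d],-1)
    W=P@M[:3,:3].T+M[:3,3]; W[d==0]=np.nan
    return W
E
python3 - <<'E'
from h import *
for n in("scene","side"):
    p,d,c=snap(n); cv2.imwrite(f"pics/{n}0.png",p[...,::-1]); np.savez(f"{n}0.npz",p=p,W=cloud(d,c))
    print(n,np.round(c["cam_to_world"],2).tolist(),c["dist_coeffs"])
s=ctrl.get_state();print(s["time"],s["eef_pos"],s["tcp_rot"],s["width"])
E
```

```text
scene [[0.71, -0.55, 0.44, 1216.64], [0.71, 0.56, -0.42, -654.5], [-0.01, 0.61, 0.79, 1337.13], [0.0, 0.0, 0.0, 1.0]] [-0.19850162  0.          0.          0.          0.        ]
side [[0.76, 0.33, -0.56, -216.83], [-0.65, 0.4, -0.64, -788.02], [0.02, 0.85, 0.52, 729.8], [0.0, 0.0, 0.0, 1.0]] [0.0481345 0.        0.        0.        0.       ]
0.1 [164.33920512 576.55531038 231.71306436] [ 1.38428142e-01  9.90372144e-01 -7.97465185e-04 -1.75873882e-04] 93.09320884699825
```

View pics/scene0.png

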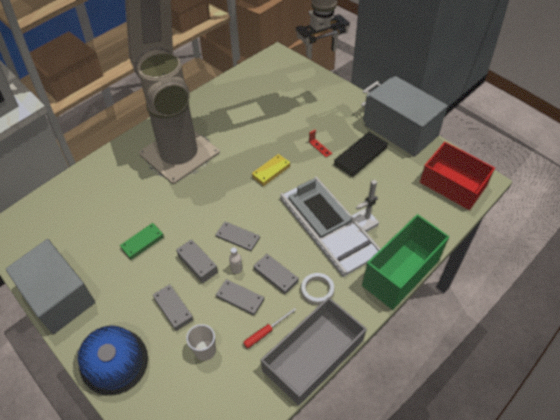

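View pics/side0.png

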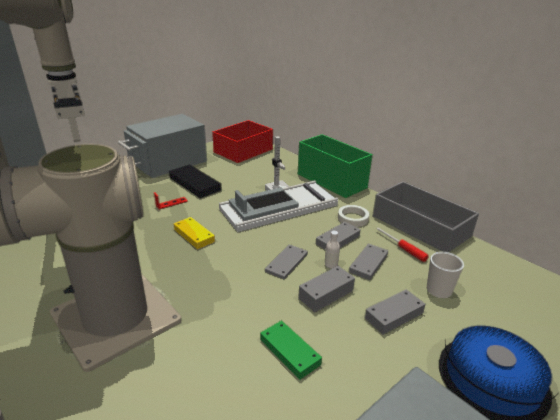

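The scene view shows five grey plates around (197,260), (238,235), (276,273), (240,297) and (173,306). The pad is at (323,210), the gauge at (371,200) and the glue bottle at (235,262).

Run:
```python
from h import *
for n,pts in(("scene",[(197,260),(238,235),(276,273),(240,297),(173,306)]),):
    z=np.load(n+"0.npz");p=z["p"];W=z["W"]
    hsv=cv2.cvtColor(p,cv2.COLOR_RGB2HSV)
    b=W[:,:,2]; 
    print("bench",np.nanmedian(b[180:210,190:220]))
    for u,v in pts:
        zc=np.nanmedian(b[v-3:v+4,u-3:u+4])
        m=((abs(b-zc)<4)&(hsv[...,1]<50)).astype(np.uint8)
        k,l=cv2.connectedComponents(m,connectivity=4);m=l==l[v,u]
        P=W[m];r=cv2.minAreaRect(P[:,:2].astype(np.float32))
        print((u,v),"z",round(float(np.median(P[:,2])),1),m.sum(),np.round(r[0],1),np.round(r[1],1),round(r[2],1),hsv[v,u])
    # pad
    for (u,v) in [(323,210),(310,190),(345,240),(310,183)]:
        print("pt",(u,v),np.round(W[v,u],1),p[v,u])
    m=((p.max(2)<75)&(abs(b-40)<8)).astype(np.uint8);m[:, :290]=0;m[:,350:]=0
    k,l=cv2.connectedComponents(m);m=l==l[210,323];P=W[m];r=cv2.minAreaRect(P[:,:2].astype(np.float32));print("pad",m.sum(),np.median(P[:,2]),r)
    m=(b>60)&(b<250)&(np.abs(W[...,0]-W[195,371,0])<150);m[:, :355]=0;m[:,390:]=0
    ys,xs=np.nonzero(m)
    for y,x in list(zip(ys,xs))[::4]: print((x,y),np.round(W[y,x]).tolist(),p[y,x].tolist(),end=";")
```

```text
bench 0.3198313906233352
(197, 260) z 41.4 610 [ 423.8 -255. ] [ 59.9 132.6] 86.9 [ 17  14 130]
(238, 235) z nan 231236 [213.8 694.3] [2873.5 2492.8] 41.1 [ 18   9 135]
(276, 273) z 23.5 649 [ 620.4 -113. ] [132.3  62.7] 2.2 [ 17  13 138]
(240, 297) z 17.4 679 [ 601.8 -242.9] [131.7  63.8] 17.6 [  0   8 134]
(173, 306) z 29.2 682 [ 492.9 -404. ] [ 60.3 134. ] 81.6 [ 10  17 135]
pt (323, 210) [573.8 145.9  40.9] [54 54 48]
pt (310, 190) [488.9 175.8  44.2] [95 98 91]
pt (345, 240) [691.9 119.1  20.1] [193 195 205]
pt (310, 183) [485.7 178.   74.6] [89 94 94]
pad 611 39.78047974045444 ((576.2666625976562, 144.4710693359375), (66.36904907226562, 132.00303649902344), 78.10296630859375)
(np.int64(373), np.int64(179)) [678.0, 240.0, 196.0] [162, 159, 137];(np.int64(373), np.int64(180)) [680.0, 238.0, 195.0] [175, 172, 159];(np.int64(371), np.int64(181)) [677.0, 233.0, 192.0] [153, 149, 135];(np.int64(375), np.int64(181)) [687.0, 239.0, 195.0] [180, 176, 166];(np.int64(372), np.int64(182)) [684.0, 228.0, 197.0] [158, 154, 150];(np.int64(376), np.int64(182)) [692.0, 237.0, 196.0] [160, 158, 
[... 8454 characters left out ...]
, np.int64(264)) [830.0, 75.0, 83.0] [52, 92, 58];(np.int64(377), np.int64(264)) [833.0, 92.0, 68.0] [39, 76, 45];(np.int64(373), np.int64(265)) [831.0, 73.0, 81.0] [57, 116, 68];(np.int64(367), np.int64(266)) [831.0, 41.0, 113.0] [57, 78, 56];(np.int64(366), np.int64(267)) [830.0, 39.0, 108.0] [79, 93, 71];(np.int64(366), np.int64(268)) [831.0, 37.0, 107.0] [76, 94, 70];(np.int64(367), np.int64(269)) [834.0, 39.0, 103.0] [51, 73, 52];(np.int64(364), np.int64(271)) [827.0, 37.0, 86.0] [126, 130, 102];(np.int64(364), np.int64(272)) [825.0, 42.0, 73.0] [104, 109, 83];(np.int64(365), np.int64(273)) [831.0, 38.0, 78.0] [54, 76, 53];(np.int64(366), np.int64(274)) [835.0, 37.0, 79.0] [48, 73, 51];
```

Run:
```python
import cv2
a=cv2.imread("pics/scene0.png")[165:275,270:400];b=cv2.imread("pics/side0.png")[130:230,210:345]
cv2.imwrite("pics/crop0.png",cv2.hconcat([cv2.resize(a,(400,400)),cv2.resize(b,(400,400))]))
```

```text
(no output)
```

View pics/crop0.png

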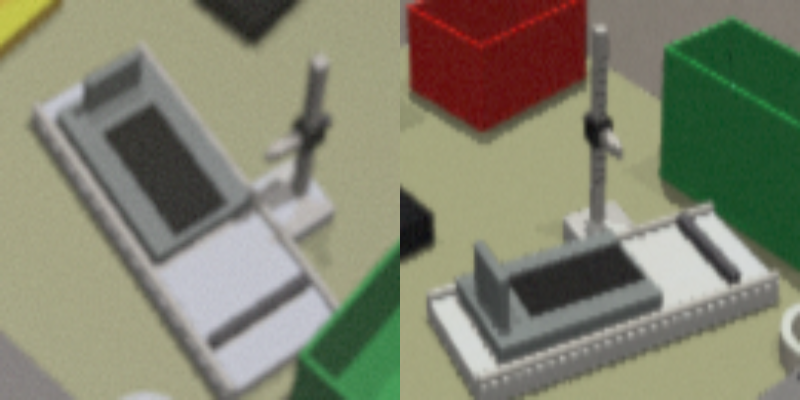

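Run:
```python
from h import *
z=np.load("scene0.npz");p=z["p"];W=z["W"];b=W[...,2]
m=(b>48)&(b<115)&(W[...,0]>350)&(W[...,0]<650)&(W[...,1]<-80)&(W[...,1]>-330)
m[:, :215]=0;m[:,255:]=0
P=W[m];print("glue",m.sum(),P[:,:2].min(0),P[:,:2].max(0),np.median(P,0))
for a in(35,60,85,98):
    q=P[abs(P[:,2]-a)<10]; print(a,len(q),q[:,:2].min(0) if len(q) else 0,q[:,:2].max(0) if len(q) else 0)
m=(abs(b-12)<4)&(p.max(2)<165)&(p[...,2]>115);m[:210]=0;m[260:]=0;m[:,:210]=0;m[:,:]&=True;m[:,270:]=0
k,l,s,c=cv2.connectedComponentsWithStats(m.astype(np.uint8));i=1+s[1:,4].argmax();P=W[l==i];print("plate12",s[i],np.median(P[:,2]),cv2.minAreaRect(P[:,:2].astype(np.float32)))
```

```text
glue 164 [ 503.85797344 -198.73163579] [ 537.92242725 -164.19499945] [ 525.79272326 -185.67250618   71.20473131]
35 0 0 0
60 68 [ 503.85797344 -198.73163579] [ 537.92242725 -164.19499945]
85 35 [ 511.54192319 -195.85475967] [ 533.40076872 -173.50813001]
98 36 [ 508.96916269 -189.26020985] [ 528.74424805 -172.31010229]
plate12 [215 221  45  28 483] 11.931213750495772 ((431.6228332519531, -97.0381088256836), (131.43099975585938, 61.685787200927734), 18.729257583618164)
```

Emit:
{"op": "move_arm", "data": {"plan": [[[122, -164, 10], [0, 0, 4], -1], [[122, -164, 10], [0, 0, 4], -1], [[122, -164, 10], [0, 0, 4], -1], [[122, -164, 10], [0, 0, 4], -1], [[122, -164, 10], [0, 0, 4], -1]]}}

```text
time: 0.52
eef_pos: [287.2, 411.0, 242.2]
tcp_rot: [0.104, 0.995, -0.0, -0.0]
contact_force: [1.0, -0.6, 0.2]
width: 92.6
gripper_force: 0.0
```

Emit:
{"op": "move_arm", "data": {"plan": [[[122, -164, 10], [0, 0, 0], -1], [[122, -164, 10], [0, 0, 0], -1], [[122, -164, 10], [0, 0, 0], -1], [[122, -164, 10], [0, 0, 0], -1], [[122, -164, 10], [0, 0, 0], -1]]}}

```text
time: 0.93
eef_pos: [409.3, 246.8, 252.5]
tcp_rot: [0.104, 0.995, -0.0, -0.0]
contact_force: [0.8, 0.3, 0.8]
width: 93.0
gripper_force: 0.0
```

Emit:
{"op": "move_arm", "data": {"plan": [[[72, -98, 5], [0, 0, 0], -1], [[72, -98, 5], [0, 0, 0], -1], [[72, -98, 5], [0, 0, 0], -1], [[72, -98, 5], [0, 0, 0], -1]]}}

```text
time: 1.27
eef_pos: [483.4, 145.5, 257.4]
tcp_rot: [0.106, 0.994, -0.001, 0.001]
contact_force: [1.1, 0.9, -0.0]
width: 93.1
gripper_force: 0.0
```

Run:
```python
from h import *
p,d,c=snap("wrist");W=cloud(d,c); cv2.imwrite("pics/w1.png",p[...,::-1]); np.savez("w1.npz",p=p,W=W)
M=np.array(c["cam_to_world"]);print(np.round(M,2).tolist())
b=W[...,2]
m=(p.max(2)<75)&(abs(b-40)<5);k,l,s,cc=cv2.connectedComponentsWithStats(m.astype(np.uint8));i=1+s[1:,4].argmax();P=W[l==i]
print("pad",s[i],np.median(P[:,2]),cv2.minAreaRect(P[:,:2].astype(np.float32)))
m=(b>85)&(b<125)&(abs(W[...,0]-680)<40)&(W[...,1]>175)&(W[...,1]<215);P=W[m];print("pointer",len(P),np.percentile(P[:,2],[5,25,50,75,95]) if len(P) else 0, P.min(0) if len(P) else 0,P.max(0) if len(P) else 0)
m=(abs(b-38)<2.5)&(abs(W[...,0]-570)<200)&(abs(W[...,1]-145)<120)
```

```text
[[0.21, -0.93, -0.29, 403.86], [0.98, 0.2, 0.07, 165.0], [-0.0, -0.3, 0.95, 407.47], [0.0, 0.0, 0.0, 1.0]]
pad [ 264  191   62  110 6263] 37.9005321823297 ((575.435791015625, 146.16232299804688), (66.69894409179688, 136.50643920898438), 77.0035400390625)
pointer 0 0 0 0
```

View pics/w1.png

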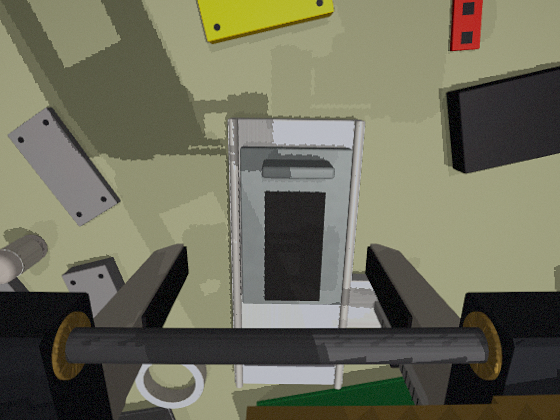

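The wrist view shows the pad at (295,246), with the gauge hidden behind the right finger at (360,290). I'll shift to see the pointer.

Emit:
{"op": "move_arm", "data": {"plan": [[[110, 30, 20], [0, 0, 0], -1], [[110, 30, 20], [0, 0, 0], -1], [[110, 30, 20], [0, 0, 0], -1], [[110, 30, 20], [0, 0, 0], -1]]}}

```text
time: 1.65
eef_pos: [593.4, 182.9, 275.2]
tcp_rot: [0.104, 0.995, -0.0, -0.001]
contact_force: [0.1, 1.2, -0.5]
width: 92.9
gripper_force: 0.0
```

Run:
```python
from h import *
p,d,c=snap("wrist");W=cloud(d,c); cv2.imwrite("pics/w2.png",p[...,::-1]); np.savez("w2.npz",p=p,W=W)
b=W[...,2]
m=(p.max(2)<75)&(abs(b-40)<5);k,l,s,cc=cv2.connectedComponentsWithStats(m.astype(np.uint8));i=1+s[1:,4].argmax();P=W[l==i]
print("pad",s[i],np.median(P[:,2]),cv2.minAreaRect(P[:,:2].astype(np.float32)))
m=(b>85)&(b<125)&(abs(W[...,0]-680)<40)&(W[...,1]>165)&(W[...,1]<245);print(m.sum())
for y,x in np.argwhere(m)[::15]: print((x.item(),y.item()),np.round(W[y,x]).tolist(),int(p[y,x].mean()),end=";")
```

```text
pad [ 208   97   63  122 7185] 37.9994409616794 ((575.6660766601562, 145.82440185546875), (67.0408706665039, 137.1300506591797), 76.81121063232422)
1080
(334, 243) [670.0, 229.0, 93.0] 24;(342, 244) [672.0, 236.0, 96.0] 13;(339, 245) [671.0, 233.0, 99.0] 7;(335, 246) [670.0, 229.0, 100.0] 10;(350, 246) [673.0, 243.0, 101.0] 17;(346, 247) [672.0, 239.0, 103.0] 7;(342, 248) [671.0, 235.0, 106.0] 10;(337, 249) [670.0, 229.0, 108.0] 2;(352, 249) [674.0, 244.0, 107.0] 0;(346, 250) [672.0, 238.0, 109.0] 9;(310, 251) [671.0, 203.0, 99.0] 121;(325, 251) [674.0, 218.0, 99.0] 135;(340, 251) [671.0, 232.0, 111.0] 6;(304, 252) [670.0, 197.0, 101.0] 62;(319, 252) [673.0, 212.0, 101.0] 60;(334, 252) [674.0, 226.0, 106.0] 11;(349, 252) [673.0, 240.0, 113.0] 21;(303, 253) [670.0, 196.0, 103.0] 59;(318, 253) [672.0, 210.0, 104.0] 64;(333, 253) [676.0, 225.0, 102.0] 62;(348, 253) [674.0, 239.0, 113.0] 30;(302, 254) [672.0, 194.0, 100.0] 71;(317, 254) [673.0, 209.0, 105.0] 65;(332, 254) [676.0, 224.0, 105.0] 68;(347, 254) [675.0, 238.0, 113.0] 47;(301, 255) [672.0, 193.0, 102.0] 63;(316, 255) [673.0, 2
[... 957 characters left out ...]
4.0] 14;(352, 261) [678.0, 240.0, 122.0] 68;(303, 262) [678.0, 194.0, 107.0] 188;(318, 262) [681.0, 209.0, 107.0] 176;(333, 262) [684.0, 223.0, 107.0] 112;(348, 262) [678.0, 236.0, 123.0] 68;(308, 263) [680.0, 199.0, 107.0] 171;(323, 263) [682.0, 213.0, 107.0] 170;(338, 263) [682.0, 227.0, 114.0] 10;(311, 264) [681.0, 201.0, 107.0] 169;(326, 264) [684.0, 216.0, 108.0] 170;(342, 264) [682.0, 231.0, 118.0] 22;(316, 265) [683.0, 206.0, 107.0] 172;(331, 265) [686.0, 221.0, 108.0] 175;(334, 266) [687.0, 223.0, 110.0] 0;(338, 267) [686.0, 227.0, 114.0] 34;(342, 268) [685.0, 230.0, 119.0] 52;(335, 270) [690.0, 223.0, 113.0] 30;(341, 271) [689.0, 229.0, 119.0] 22;(336, 273) [693.0, 224.0, 113.0] 27;
```

View pics/w2.png

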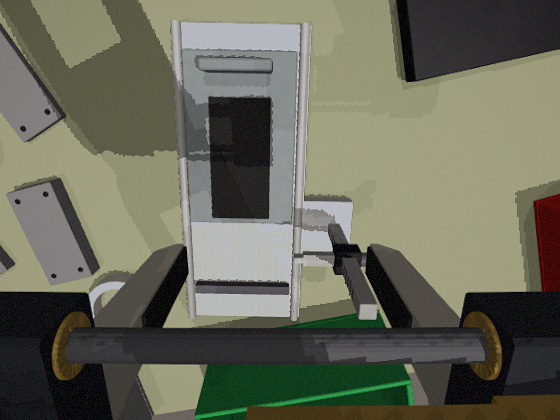

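The wrist view shows the pointer at (315,260), its top about 69 mm above the pad (scene view: 70). Its middle is therefore about 65 mm up, so 42+24 = 66 mm fits. Next I go over plate42.

Emit:
{"op": "move_arm", "data": {"plan": [[[-70, -180, -20], [0, 0, 9], -1], [[-70, -180, -20], [0, 0, 9], -1], [[-70, -180, -20], [0, 0, 9], -1], [[-70, -180, -20], [0, 0, 9], -1], [[-70, -180, -20], [0, 0, 9], -1]]}}

```text
time: 2.12
eef_pos: [517.8, -0.5, 257.0]
tcp_rot: [0.025, 1.0, -0.0, -0.001]
contact_force: [0.7, -0.9, -1.2]
width: 93.2
gripper_force: 0.0
```

Emit:
{"op": "move_arm", "data": {"plan": [[[-70, -180, -20], [0, 0, 0], -1], [[-70, -180, -20], [0, 0, 0], -1], [[-70, -180, -20], [0, 0, 0], -1], [[-70, -180, -20], [0, 0, 0], -1], [[-70, -180, -20], [0, 0, 0], -1]]}}

```text
time: 2.53
eef_pos: [448.1, -180.3, 237.2]
tcp_rot: [0.026, 1.0, -0.0, -0.0]
contact_force: [0.5, -0.7, 0.1]
width: 93.5
gripper_force: 0.0
```

Emit:
{"op": "move_arm", "data": {"plan": [[[-30, -78, -20], [0, 0, 0], -1], [[-30, -78, -20], [0, 0, 0], -1], [[-30, -78, -20], [0, 0, 0], -1], [[-30, -78, -20], [0, 0, 0], -1]]}}

```text
time: 2.87
eef_pos: [418.7, -257.3, 216.7]
tcp_rot: [0.027, 1.0, 0.001, -0.001]
contact_force: [-0.3, 0.6, -0.1]
width: 93.0
gripper_force: 0.0
```

```bash
cat >> h.py <<'E'
def top(zc,x,y,tol=4,R=85,gray=True):
    p,d,c=snap("wrist");W=cloud(d,c);b=W[...,2]
    m=(abs(b-zc)<tol)&(np.hypot(W[...,0]-x,W[...,1]-y)<R)
    if gray: m&=(p.max(2).astype(int)-p.min(2)<30)
    k,l,s,_=cv2.connectedComponentsWithStats(m.astype(np.uint8));i=1+s[1:,4].argmax();P=W[l==i]
    r=cv2.minAreaRect(P[:,:2].astype(np.float32))
    a=r[2]+(90 if r[1][1]>r[1][0] else 0); a=(a+90)%180-90
    print("top",s[i],"z",np.median(P[:,2]).round(1),"c",np.round(r[0],1),"size",np.round(r[1],1),"long",round(a,1))
    return p,W
def pose():
    s=ctrl.get_state();q=s["tcp_rot"];print("t",round(s["time"],2),np.round(s["eef_pos"],1),"close",round((2*np.degrees(np.arctan2(q[1],q[0]))-90)%180,1),s["contact_force"],s["width"])
E
python3 - <<'E'
from h import *
pose(); p,W=top(41,424,-255); cv2.imwrite("pics/w3.png",p[...,::-1])
E
```

```text
t 2.87 [ 418.7 -257.3  216.7] close 86.9 [-0.34154328  0.6032489  -0.08482343] 92.99531332550649
top [ 247  118   66  131 8158] z 39.9 c [ 424.  -252.8] size [ 60.2 129.3] long -3.1
```

Emit:
{"op": "move_arm", "data": {"plan": [[[5, 3, -100], [0, 0, 0], -1], [[5, 3, -100], [0, 0, 0], -1], [[5, 3, -150], [0, 0, 0], -1], [[5, 3, -186], [0, 0, 0], -1], [[5, 3, -186], [0, 0, 0], -1]], "grip_force": 30}}

```text
time: 3.33
eef_pos: [423.7, -249.5, 26.9]
tcp_rot: [0.024, 1.0, 0.002, -0.002]
contact_force: [0.3, 0.9, -1.0]
width: 93.1
gripper_force: 0.0
```

Emit:
{"op": "move_arm", "data": {"plan": [[[0, 0, 0], [0, 0, 0], -1], [[0, 0, 0], [0, 0, 0], 0.2], [[0, 0, 0], [0, 0, 0], 0.8], [[0, 0, 0], [0, 0, 0], 0.8], [[0, 0, 0], [0, 0, 0], 0.8]]}}

```text
time: 3.75
eef_pos: [427.4, -254.9, 34.2]
tcp_rot: [0.025, 1.0, -0.001, 0.002]
contact_force: [0.0, -0.5, -0.2]
width: 71.1
gripper_force: 0.0
```

Emit:
{"op": "move_arm", "data": {"plan": [[[0, 0, 0], [0, 0, 0], 0.8], [[0, 0, 0], [0, 0, 0], 0.8], [[0, 0, 0], [0, 0, 0], 0.8], [[0, 0, 5], [0, 0, 0], 0.8], [[0, 0, 10], [0, 0, 0], 0.8]]}}

```text
time: 4.17
eef_pos: [424.9, -253.7, 41.5]
tcp_rot: [0.026, 1.0, 0.0, -0.001]
contact_force: [0.6, 0.8, -4.0]
width: 59.6
gripper_force: 30.0
```

Emit:
{"op": "move_arm", "data": {"plan": [[[0, 0, 40], [0, 0, 0], 0.8], [[0, 0, 80], [0, 0, 0], 0.8], [[0, 0, 120], [0, 0, 0], 0.8], [[0, 0, 130], [0, 0, 0], 0.8], [[0, 0, 130], [0, 0, 0], 0.8]]}}

```text
time: 4.58
eef_pos: [427.6, -255.7, 176.2]
tcp_rot: [0.026, 1.0, -0.002, 0.003]
contact_force: [0.4, -0.3, -2.8]
width: 59.6
gripper_force: 30.0
```

Emit:
{"op": "move_arm", "data": {"plan": [[[12, 30, 0], [0, 0, -2], 0.8], [[24, 64, 0], [0, 0, -4], 0.8], [[36, 98, 0], [0, 0, -6], 0.8], [[48, 132, 0], [0, 0, -8], 0.8], [[60, 166, 0], [0, 0, -10], 0.8]]}}

```text
time: 5.0
eef_pos: [484.1, -86.1, 168.6]
tcp_rot: [0.114, 0.994, 0.0, -0.002]
contact_force: [0.1, 0.0, -3.3]
width: 59.9
gripper_force: 30.0
```

Emit:
{"op": "move_arm", "data": {"plan": [[[12, 34, 0], [0, 0, 0], 0.8], [[26, 68, 0], [0, 0, 0], 0.8], [[40, 102, 0], [0, 0, 0], 0.8], [[54, 136, 0], [0, 0, 0], 0.8], [[68, 170, 0], [0, 0, 0], 0.8]]}}

```text
time: 5.42
eef_pos: [552.1, 83.7, 168.3]
tcp_rot: [0.112, 0.994, -0.0, -0.002]
contact_force: [-0.3, -0.6, -2.6]
width: 59.7
gripper_force: 30.0
```

Emit:
{"op": "move_arm", "data": {"plan": [[[12, 34, 0], [0, 0, 0], 0.8], [[24, 64, 0], [0, 0, 0], 0.8], [[24, 64, 0], [0, 0, 0], 0.8], [[24, 64, 0], [0, 0, 0], 0.8], [[24, 64, 0], [0, 0, 0], 0.8]]}}

```text
time: 5.83
eef_pos: [576.0, 145.6, 168.8]
tcp_rot: [0.112, 0.994, -0.001, -0.002]
contact_force: [-0.1, -0.7, -3.8]
width: 60.0
gripper_force: 30.0
```

Run:
```python
from h import *
pose(); x=ctrl.get_state()["eef_pos"]
p,W=top(x[2]+10,577,146,tol=6); cv2.imwrite("pics/w4.png",p[...,::-1])
```

```text
t 5.83 [576.  145.6 168.8] close 77.1 [-0.10911944 -0.65271999 -3.81269026] 59.995133141132236
top [  171   129   211   199 28176] z 175.9 c [556.5 151.9] size [90.5 94.3] long -13.0
```

View pics/w4.png

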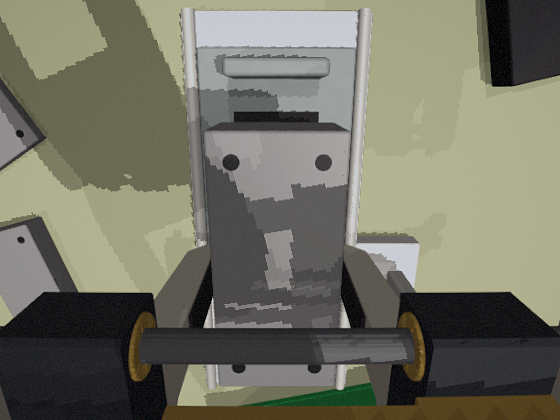

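The picture shows the plate held square in the gripper, its robot-side edge at row 128 and in line with the track. I'll check how it sits in the hand.

```bash
cat >> h.py <<'E'
def held(zc,tol=6,deg=-13.):
    s=ctrl.get_state()["eef_pos"];p,d,c=snap("wrist");W=cloud(d,c);b=W[...,2]
    a=np.radians(deg);ex=np.array([np.cos(a),np.sin(a)]);ey=np.array([-ex[1],ex[0]])
    m=(abs(b-zc)<tol)&(np.hypot(W[...,0]-s[0],W[...,1]-s[1])<85)
    Q=(W[m][:,:2]-s[:2]);u=Q@ex;v=Q@ey
    k=u<-25
    print("end u",np.percentile(u,[.5,2]).round(1),"v",np.percentile(v[k],[.5,99.5]).round(1))
    r=[(v0,u[k&(abs(v-v0)<4)].min().round(1)) for v0 in(-22,-10,0,10,22)];print(r)
E
python3 - <<'E'
from h import *
held(177); pose()
E
```

```text
end u [-67.3 -66.2] v [-27.6  31.4]
[(-22, np.float64(-67.6)), (-10, np.float64(-67.6)), (0, np.float64(-67.5)), (10, np.float64(-67.5)), (22, np.float64(-67.6))]
t 5.93 [576.6 144.8 170.1] close 77.0 [-0.1271194  -0.86493982 -3.51226216] 59.69620540288785
```

Emit:
{"op": "move_arm", "data": {"plan": [[[1.5, -1.5, -30], [0, 0, 0], 0.8], [[1.5, -1.5, -60], [0, 0, 0], 0.8], [[1.5, -1.5, -80], [0, 0, 0], 0.8], [[1.5, -1.5, -93], [0, 0, 0], 0.8], [[1.5, -1.5, -93], [0, 0, 0], 0.8]]}}

```text
time: 6.35
eef_pos: [576.4, 143.0, 74.9]
tcp_rot: [0.113, 0.994, -0.001, -0.003]
contact_force: [-0.1, -0.0, -4.2]
width: 60.2
gripper_force: 30.0
```

Emit:
{"op": "move_arm", "data": {"plan": [[[0, 0, 0], [0, 0, 0], 0.8], [[0, 0, -2], [0, 0, 0], 0.8], [[0, 0, -4], [0, 0, 0], 0.8], [[0, 0, -4], [0, 0, 0], 0.8], [[0, 0, -4], [0, 0, 0], 0.8]]}}

```text
time: 6.77
eef_pos: [579.6, 144.6, 75.6]
tcp_rot: [0.112, 0.994, 0.0, 0.001]
contact_force: [-0.4, -0.7, -3.4]
width: 59.7
gripper_force: 30.0
```

Emit:
{"op": "move_arm", "data": {"plan": [[[0, 0, -1.5], [0, 0, 0], 0.8], [[0, 0, -1.5], [0, 0, 0], 0.8], [[0, 0, -1.5], [0, 0, 0], 0.8]]}}

```text
time: 7.02
eef_pos: [579.0, 144.6, 73.2]
tcp_rot: [0.112, 0.994, 0.0, 0.0]
contact_force: [-0.2, 0.2, -3.1]
width: 59.8
gripper_force: 30.0
```

Emit:
{"op": "move_arm", "data": {"plan": [[[0, 0, -1.5], [0, 0, 0], 0.8], [[0, 0, -1.5], [0, 0, 0], 0.8], [[0, 0, -1.5], [0, 0, 0], 0.8]]}}

```text
time: 7.27
eef_pos: [580.1, 144.4, 73.1]
tcp_rot: [0.112, 0.994, 0.0, 0.001]
contact_force: [-0.9, -0.6, 5.9]
width: 60.0
gripper_force: 30.0
```

Run:
```python
from h import *
pose();pose();held(80,5);pose()
p,d,c=snap("wrist");W=cloud(d,c);b=W[...,2]
a=np.radians(-13);ex=np.array([np.cos(a),np.sin(a)]);ey=np.array([-ex[1],ex[0]])
Q=(W[...,:2]-[575.7,145.8]);u=Q@ex;v=Q@ey
t=(abs(b-80)<5)&(abs(v)<40)&(abs(u)<80);k=(abs(b-38)<5)&(abs(v)<30)&(p.max(2)<75)&(u>-80)&(u<-40)
print("plate u",np.percentile(u[t],[.5]),"v",np.percentile(v[t&(u<-30)],[.5,99.5]),"pad u",np.percentile(u[k],[1]) if k.any() else 0)
cv2.imwrite("pics/w5.png",p[...,::-1])
```

```text
t 7.27 [580.1 144.4  73.1] close 77.1 [-0.93333106 -0.64910959  5.89908696] 60.03662579068263
t 7.27 [580.1 144.4  73.1] close 77.1 [-0.93333106 -0.64910959  5.89908696] 60.03662579068263
end u [-67.3 -66.2] v [-27.6  31.4]
[(-22, np.float64(-67.7)), (-10, np.float64(-67.6)), (0, np.float64(-67.6)), (10, np.float64(-67.6)), (22, np.float64(-67.6))]
t 7.32 [580.  144.4  73.1] close 77.1 [-1.39367811 -1.84749184  5.89613465] 59.718581876857584
plate u [-62.77924437] v [-28.06028248  30.96424113] pad u [-67.03959444]
```

View pics/w5.png

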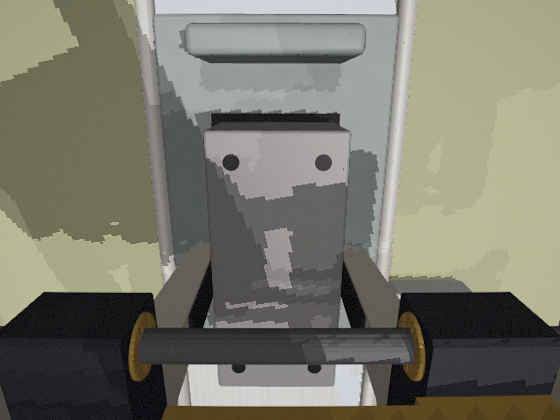

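The picture shows the plate about 3 mm too far forward on the pad; the pad sliver at row 118 is too wide. I'll lift, shift back and set down again.

Emit:
{"op": "move_arm", "data": {"plan": [[[0, 0, 4], [0, 0, 0], 0.8], [[-2.7, -0.5, 4], [0, 0, 0], 0.8], [[-2.7, -0.5, 4], [0, 0, 0], 0.8], [[-2.7, -0.5, 1], [0, 0, 0], 0.8], [[-2.7, -0.5, -0.5], [0, 0, 0], 0.8]]}}

```text
time: 7.78
eef_pos: [577.6, 143.9, 72.9]
tcp_rot: [0.112, 0.994, 0.0, 0.001]
contact_force: [-2.8, -4.7, 17.9]
width: 59.9
gripper_force: 30.0
```

Emit:
{"op": "move_arm", "data": {"plan": [[[0, 0, 0], [0, 0, 0], 0.5], [[0, 0, 0], [0, 0, 0], 0.1], [[0, 0, 0], [0, 0, 0], -0.4], [[0, 0, 0], [0, 0, 0], -1], [[0, 0, 0], [0, 0, 0], -1]]}}

```text
time: 8.2
eef_pos: [576.2, 144.1, 70.9]
tcp_rot: [0.112, 0.994, 0.0, -0.0]
contact_force: [-0.7, -0.2, 0.1]
width: 73.9
gripper_force: 0.0
```

Emit:
{"op": "move_arm", "data": {"plan": [[[0, 0, 20], [0, 0, 0], -1], [[0, 0, 60], [0, 0, 0], -1], [[0, 0, 100], [0, 0, 0], -1], [[0, 0, 135], [0, 0, 0], -1], [[0, 0, 135], [0, 0, 0], -1]]}}

```text
time: 8.62
eef_pos: [580.4, 144.8, 215.5]
tcp_rot: [0.112, 0.994, 0.002, 0.006]
contact_force: [1.2, -0.1, 1.0]
width: 92.6
gripper_force: 0.0
```

```bash
cat >> h.py <<'E'
def tray(zt):
    p,d,c=snap("wrist");W=cloud(d,c);b=W[...,2]
    a=np.radians(-13);ex=np.array([np.cos(a),np.sin(a)]);ey=np.array([-ex[1],ex[0]])
    Q=(W[...,:2]-[575.7,145.8]);u=Q@ex;v=Q@ey
    t=(abs(b-zt)<5)&(abs(v)<45)&(abs(u)<190)
    P=np.stack([u[t],v[t]],-1).astype(np.float32)
    pr=lambda x:np.percentile(x,[.5,99.5]).round(1)
    print("z",np.median(b[t]),"stack u",pr(P[:,0]),"v",pr(P[:,1]),"rect",cv2.minAreaRect(P))
    k=(abs(b-38)<4)&(abs(v)<45)&(p.max(2)<75)&(abs(u)<190)
    print("pad u",pr(u[k]) if k.any() else 0,"v",pr(v[k]) if k.any() else 0)
    return p
E
python3 - <<'E'
from h import *
pose();p=tray(80);cv2.imwrite("pics/w6.png",p[...,::-1])
E
```

```text
t 8.62 [580.4 144.8 215.5] close 77.1 [ 1.19193917 -0.12184543  1.00349899] 92.56678334960861
z 79.83640978268849 stack u [-100.6   62.9] v [-30.9  31.9] rect ((-18.638900756835938, 0.4412956237792969), (165.64866638183594, 69.46503448486328), 0.06593071669340134)
pad u [-104.6   75.3] v [-44.3  41.8]
```

```bash
sed -i 's/(abs(u)<190)$/(u>-80)\&(u<190)/' h.py; sed -i 's/&(p.max(2)<75)&(abs(u)<190)/\&(p.max(2)<75)\&(u>-80)\&(u<80)\&(abs(v)<36)/' h.py
python3 - <<'E'
from h import *
tray(80)
E
```

```text
z 79.9523639425392 stack u [-65.3  63.7] v [-29.3  29.8] rect ((-0.3723602294921875, 0.22768402099609375), (60.24763107299805, 130.1202850341797), 89.85164642333984)
pad u [-66.   75.1] v [-44.6  41.1]
```

Emit:
{"op": "move_arm", "data": {"plan": [[[20, -130, -10], [0, 0, 8], -1], [[20, -130, -10], [0, 0, 8], -1], [[20, -130, -10], [0, 0, 8], -1], [[20, -130, -10], [0, 0, 8], -1]]}}

```text
time: 9.05
eef_pos: [595.3, 8.8, 192.9]
tcp_rot: [0.044, 0.999, -0.001, -0.002]
contact_force: [0.5, 0.8, 0.2]
width: 93.0
gripper_force: 0.0
```

Emit:
{"op": "move_arm", "data": {"plan": [[[20, -127, -10], [0, 0, 7], -1], [[20, -127, -10], [0, 0, 7], -1], [[20, -127, -10], [0, 0, 7], -1], [[20, -127, -10], [0, 0, 7], -1], [[20, -127, -10], [0, 0, 7], -1]]}}

```text
time: 9.47
eef_pos: [615.0, -115.2, 183.3]
tcp_rot: [-0.016, 1.0, 0.0, -0.002]
contact_force: [0.1, 1.2, 0.3]
width: 93.0
gripper_force: 0.0
```

Run:
```python
from h import *
pose(); p,W=top(22,620,-113); pose()
```

```text
t 9.47 [ 615.  -115.2  183.3] close 91.8 [0.06952494 1.24051895 0.33403391] 92.96347714558766
top [ 244  120   69  138 8858] z 21.9 c [ 621.4 -111.6] size [130.3  60.3] long 2.5
t 9.52 [ 615.2 -113.3  183.8] close 91.9 [-0.76313687  0.97856276 -0.23763777] 93.16698263980514
```

Emit:
{"op": "move_arm", "data": {"plan": [[[5.5, 1.5, -40], [0, 0, 0.5], -1], [[5.5, 1.5, -80], [0, 0, 0.5], -1], [[5.5, 1.5, -115], [0, 0, 0.5], -1], [[5.5, 1.5, -140], [0, 0, 0.5], -1], [[5.5, 1.5, -150], [0, 0, 0.5], -1]]}}

```text
time: 9.93
eef_pos: [617.8, -108.1, 30.2]
tcp_rot: [-0.023, 1.0, 0.001, -0.004]
contact_force: [0.3, 0.6, -0.1]
width: 93.1
gripper_force: 0.0
```

Emit:
{"op": "move_arm", "data": {"plan": [[[0, 0, -7], [0, 0, 0], -1], [[0, 0, -12], [0, 0, 0], -1], [[0, 0, -12], [0, 0, 0], 0.2], [[0, 0, -12], [0, 0, 0], 0.8], [[0, 0, -12], [0, 0, 0], 0.8]]}}

```text
time: 10.35
eef_pos: [623.3, -111.8, 26.3]
tcp_rot: [-0.023, 1.0, -0.0, 0.002]
contact_force: [1.1, -0.0, -0.6]
width: 77.6
gripper_force: 0.0
```

Emit:
{"op": "move_arm", "data": {"plan": [[[0, 0, 0], [0, 0, 0], 0.8], [[0, 0, 0], [0, 0, 0], 0.8], [[0, 0, 0], [0, 0, 0], 0.8], [[0, 0, 0], [0, 0, 0], 0.8], [[0, 0, 0], [0, 0, 0], 0.8]]}}

```text
time: 10.77
eef_pos: [622.5, -111.9, 25.1]
tcp_rot: [-0.022, 1.0, -0.0, 0.001]
contact_force: [-0.7, -0.5, 5.3]
width: 59.6
gripper_force: 30.0
```

Emit:
{"op": "move_arm", "data": {"plan": [[[0, 0, 8], [0, 0, 0], 0.8], [[0, 0, 20], [0, 0, 0], 0.8], [[0, 0, 20], [0, 0, 0], 0.8], [[0, 0, 20], [0, 0, 0], 0.8]]}}

```text
time: 11.1
eef_pos: [622.8, -111.7, 45.5]
tcp_rot: [-0.023, 1.0, -0.0, 0.001]
contact_force: [0.4, 0.0, -1.4]
width: 60.1
gripper_force: 30.0
```

Emit:
{"op": "move_arm", "data": {"plan": [[[0, 0, 40], [0, 0, 0], 0.8], [[0, 0, 80], [0, 0, 0], 0.8], [[0, 0, 115], [0, 0, 0], 0.8], [[-5, 30, 125], [0, 0, -2], 0.8], [[-11, 64, 125], [0, 0, -5], 0.8]]}}

```text
time: 11.52
eef_pos: [613.7, -49.2, 174.6]
tcp_rot: [0.023, 1.0, -0.001, 0.004]
contact_force: [1.2, 0.8, -1.8]
width: 59.6
gripper_force: 30.0
```

Emit:
{"op": "move_arm", "data": {"plan": [[[-6, 36, 0], [0, 0, -3], 0.8], [[-13, 74, 0], [0, 0, -6], 0.8], [[-20, 110, 0], [0, 0, -9], 0.8], [[-26, 145, 0], [0, 0, -10.5], 0.8], [[-31, 172, 0], [0, 0, -10.5], 0.8]]}}

```text
time: 11.93
eef_pos: [578.7, 127.2, 168.8]
tcp_rot: [0.113, 0.994, 0.0, -0.0]
contact_force: [0.8, -1.2, -1.5]
width: 59.6
gripper_force: 30.0
```

Emit:
{"op": "move_arm", "data": {"plan": [[[-4, 21, 0], [0, 0, 0], 0.8], [[-4, 21, 0], [0, 0, 0], 0.8], [[-4, 21, 0], [0, 0, 0], 0.8], [[-4, 21, -20], [0, 0, 0], 0.8], [[-4, 21, -40], [0, 0, 0], 0.8]]}}

```text
time: 12.35
eef_pos: [577.4, 144.7, 130.3]
tcp_rot: [0.113, 0.994, 0.0, 0.002]
contact_force: [0.4, 1.1, -2.6]
width: 59.7
gripper_force: 30.0
```

Emit:
{"op": "move_arm", "data": {"plan": [[[0, 0, 0], [0, 0, 0], 0.8], [[0, 0, 0], [0, 0, 0], 0.8]]}}

```text
time: 12.52
eef_pos: [574.7, 144.2, 127.6]
tcp_rot: [0.113, 0.994, -0.001, -0.002]
contact_force: [-0.3, -0.1, -1.5]
width: 59.8
gripper_force: 30.0
```

Run:
```python
from h import *
pose(); x=ctrl.get_state()["eef_pos"]; held(x[2]-3,5)
p=tray(x[2]-3); tray(80); cv2.imwrite("pics/w7.png",p[...,::-1])
```

```text
t 12.52 [574.7 144.2 127.6] close 77.0 [-0.30473006 -0.10150784 -1.50113672] 59.84630747900419
end u [-66.3 -65.2] v [-27.7  31.3]
[(-22, np.float64(-66.5)), (-10, np.float64(-66.5)), (0, np.float64(-66.5)), (10, np.float64(-66.5)), (22, np.float64(-66.4))]
z 126.1244847287432 stack u [-65.9  62.5] v [-35.8  37. ] rect ((-0.8233261108398438, 0.44092559814453125), (130.77005004882812, 88.68830108642578), 0.1007116436958313)
pad u [-76.8 -63.5] v [-32.1  33. ]
z 79.56698491803661 stack u [-65.3 -63.2] v [-29.1  29.5] rect ((-64.24724578857422, -0.00580596923828125), (2.1552224159240723, 59.65498352050781), 0.13775122165679932)
pad u [-76.8 -63.6] v [-32.4  32.9]
```

View pics/w7.png

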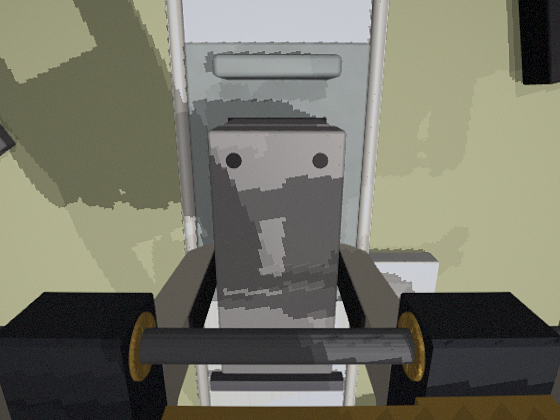

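The picture shows the held plate square above plate42, with offsets under 1 mm, so I lower it.

Emit:
{"op": "move_arm", "data": {"plan": [[[0, 0, -8], [0, 0, 0], 0.8], [[0, 0, -14], [0, 0, 0], 0.8], [[0, 0, -16], [0, 0, 0], 0.8], [[0, 0, -17], [0, 0, 0], 0.8], [[0, 0, -17], [0, 0, 0], 0.8]]}}

```text
time: 13.08
eef_pos: [575.4, 145.5, 111.6]
tcp_rot: [0.112, 0.994, -0.0, -0.0]
contact_force: [0.2, -0.0, -2.1]
width: 59.5
gripper_force: 30.0
```

Emit:
{"op": "move_arm", "data": {"plan": [[[0, 0, -1], [0, 0, 0], 0.8], [[0, 0, -1.5], [0, 0, 0], 0.8], [[0, 0, -1.5], [0, 0, 0], 0.8]]}}

```text
time: 13.33
eef_pos: [575.9, 145.5, 110.7]
tcp_rot: [0.112, 0.994, 0.0, 0.0]
contact_force: [0.2, 0.1, -1.4]
width: 59.8
gripper_force: 30.0
```

Emit:
{"op": "move_arm", "data": {"plan": [[[0, 0, -1], [0, 0, 0], 0.8], [[0, 0, -1.5], [0, 0, 0], 0.8], [[0, 0, -1.5], [0, 0, 0], 0.8]]}}

```text
time: 13.58
eef_pos: [575.8, 145.5, 109.1]
tcp_rot: [0.112, 0.994, -0.0, -0.0]
contact_force: [0.5, -0.0, -1.2]
width: 59.6
gripper_force: 30.0
```

Emit:
{"op": "move_arm", "data": {"plan": [[[0, 0, -1], [0, 0, 0], 0.8], [[0, 0, -1.2], [0, 0, 0], 0.8], [[0, 0, -1.2], [0, 0, 0], 0.8]]}}

```text
time: 13.83
eef_pos: [575.7, 145.5, 107.8]
tcp_rot: [0.113, 0.994, -0.0, -0.0]
contact_force: [-0.3, 0.1, -1.9]
width: 59.8
gripper_force: 30.0
```

Emit:
{"op": "move_arm", "data": {"plan": [[[0, 0, -1], [0, 0, 0], 0.8], [[0, 0, -1.2], [0, 0, 0], 0.8], [[0, 0, -1.2], [0, 0, 0], 0.8]]}}

```text
time: 14.08
eef_pos: [576.0, 145.5, 107.1]
tcp_rot: [0.112, 0.994, 0.0, 0.0]
contact_force: [-0.1, -0.5, 1.1]
width: 59.4
gripper_force: 30.0
```

Run:
```python
from h import *
tray(104);tray(80)
pose()
```

```text
z 104.01745436241386 stack u [-65.9  62.7] v [-35.2  37.5] rect ((-0.8048324584960938, 1.1605949401855469), (130.677490234375, 87.64334869384766), 0.02632906101644039)
pad u [-65.4  53.4] v [-42.5  44.8]
z 82.00532963554102 stack u [-66.1 -65.7] v [-27.8  28.3] rect ((-65.95936584472656, 1.4999408721923828), (0.41795697808265686, 58.817867279052734), 0.11314425617456436)
pad u [-65.4  52.1] v [-42.3  44.8]
t 14.18 [576.  145.5 107.1] close 77.1 [-0.69861961 -0.03751074  2.80321367] 59.87220610234229
```

Contact, and the plates are aligned. I release and rise.

Emit:
{"op": "move_arm", "data": {"plan": [[[0, 0, 0], [0, 0, 0], 0.5], [[0, 0, 0], [0, 0, 0], 0.1], [[0, 0, 0], [0, 0, 0], -0.4], [[0, 0, 0], [0, 0, 0], -1], [[0, 0, 0], [0, 0, 0], -1]]}}

```text
time: 14.6
eef_pos: [575.8, 145.5, 106.6]
tcp_rot: [0.112, 0.994, 0.0, -0.0]
contact_force: [-0.4, -0.6, -0.2]
width: 73.8
gripper_force: 0.0
```

Emit:
{"op": "move_arm", "data": {"plan": [[[0, 0, 10], [0, 0, 0], -1], [[0, 0, 40], [0, 0, 0], -1], [[0, 0, 75], [0, 0, 0], -1], [[0, 0, 110], [0, 0, 0], -1], [[0, 0, 110], [0, 0, 0], -1]]}}

```text
time: 15.02
eef_pos: [579.7, 146.2, 226.6]
tcp_rot: [0.112, 0.994, 0.002, 0.006]
contact_force: [1.4, 1.2, 0.8]
width: 93.0
gripper_force: 0.0
```

Run:
```python
from h import *
pose();tray(104);tray(80);pose()
```

```text
t 15.02 [579.7 146.2 226.6] close 77.1 [1.4340534  1.17877749 0.78897478] 93.03949212930783
z 103.94705905972808 stack u [-66.   62.4] v [-28.1  31.2] rect ((-1.3409042358398438, 1.5299549102783203), (129.65255737304688, 60.27061080932617), 0.027124881744384766)
pad u [-65.6  63. ] v [-44.9  34.4]
  return _methods._mean(a, axis=axis, dtype=dtype,
  ret = ret.dtype.type(ret / rcount)
Traceback (most recent call last):
  File "h.py", line 39, in tray
    print("z",np.median(b[t]),"stack u",pr(P[:,0]),"v",pr(P[:,1]),"rect",cv2.minAreaRect(P))
                                        ~~^^^^^^^^
  File "h.py", line 38, in <lambda>
    pr=lambda x:np.percentile(x,[.5,99.5]).round(1)
                ~~~~~~~~~~~~~^^^^^^^^^^^^^
IndexError: index -1 is out of bounds for axis 0 with size 0
```

Emit:
{"op": "move_arm", "data": {"plan": [[[-146, 34, 0], [0, 0, 0], 1], [[-146, 34, 0], [0, 0, 0], 1], [[-146, 34, 0], [0, 0, 0], 1], [[-146, 34, 0], [0, 0, 0], 1], [[-146, 34, 0], [0, 0, 0], 1]]}}

```text
time: 15.53
eef_pos: [425.2, 180.3, 214.9]
tcp_rot: [0.111, 0.994, -0.0, -0.002]
contact_force: [-0.4, -0.4, -0.3]
width: 64.5
gripper_force: 0.0
```

Emit:
{"op": "move_arm", "data": {"plan": [[[0, 0, -40], [0, 0, 0], 1], [[0, 0, -80], [0, 0, 0], 1], [[0, 0, -115], [0, 0, 0], 1], [[0, 0, -140], [0, 0, 0], 1], [[0, 0, -147], [0, 0, 0], 1]]}}

```text
time: 15.95
eef_pos: [425.8, 178.1, 63.9]
tcp_rot: [0.113, 0.994, -0.002, -0.004]
contact_force: [-1.0, 0.2, 0.7]
width: 30.9
gripper_force: 0.0
```

Emit:
{"op": "move_arm", "data": {"plan": [[[0, 0, 0], [0, 0, 0], 1], [[0, 0, 0], [0, 0, 0], 1], [[8, -1.8, 0], [0, 0, 0], 1], [[16, -3.7, 0], [0, 0, 0], 1], [[24, -5.5, 0], [0, 0, 0], 1]]}}

```text
time: 16.37
eef_pos: [456.4, 174.2, 71.8]
tcp_rot: [0.112, 0.994, 0.001, 0.002]
contact_force: [-0.1, -0.3, 0.6]
width: 0.8
gripper_force: 0.0
```

Run:
```python
from h import *
pose(); p,d,c=snap("side"); cv2.imwrite("pics/s8.png",cv2.resize(p[80:290,150:430,::-1],(800,600)))
pose()
```

```text
t 16.37 [456.4 174.2  71.8] close 77.1 [-0.10963183 -0.31242448  0.58578147] 0.8152987479352635
t 16.42 [457.5 173.8  71.7] close 77.1 [ 0.11508791 -1.07369498  0.96314639] 0.3706209243756525
```

View pics/s8.png

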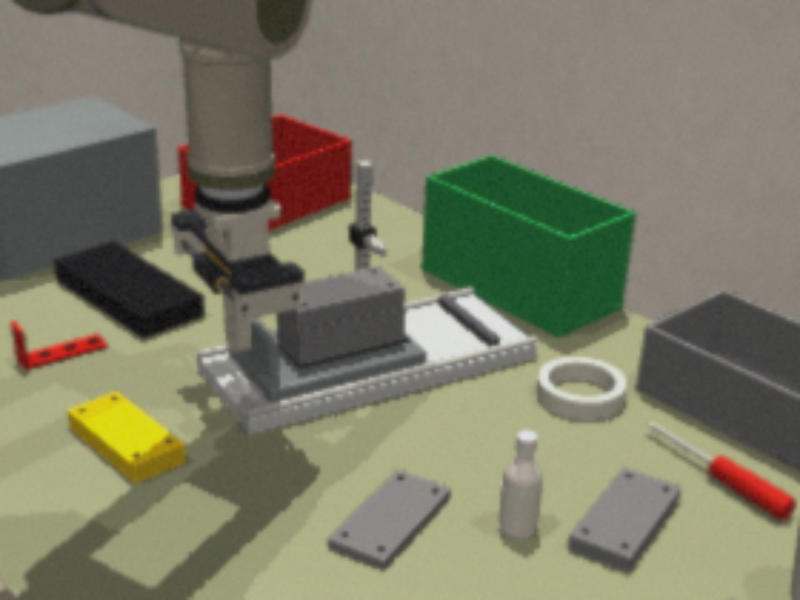

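The side view shows the stack standing square on the tray at (340,320), with the closed fingers just behind the paddle at (240,330). I push slowly.

Emit:
{"op": "move_arm", "data": {"plan": [[[4, -0.9, 0], [0, 0, 0], 1], [[7, -1.6, 0], [0, 0, 0], 1], [[10, -2.3, 0], [0, 0, 0], 1], [[14, -3.2, 0], [0, 0, 0], 1], [[19, -4.4, 0], [0, 0, 0], 1]]}}

```text
time: 16.83
eef_pos: [472.5, 169.7, 69.5]
tcp_rot: [0.112, 0.994, -0.0, -0.001]
contact_force: [-1.6, 0.3, 0.6]
width: 0.5
gripper_force: 1.3
```

Emit:
{"op": "move_arm", "data": {"plan": [[[5, -1.2, 0], [0, 0, 0], 1], [[10, -2.3, 0], [0, 0, 0], 1], [[15, -3.5, 0], [0, 0, 0], 1], [[20, -4.6, 0], [0, 0, 0], 1], [[25, -5.8, 0], [0, 0, 0], 1]]}}

```text
time: 17.25
eef_pos: [498.2, 163.7, 69.5]
tcp_rot: [0.112, 0.994, -0.0, -0.0]
contact_force: [-2.1, 0.8, 0.9]
width: 0.6
gripper_force: 1.2
```

Emit:
{"op": "move_arm", "data": {"plan": [[[5, -1.2, 0], [0, 0, 0], 1], [[10, -2.3, 0], [0, 0, 0], 1], [[15, -3.5, 0], [0, 0, 0], 1], [[20, -4.6, 0], [0, 0, 0], 1], [[25, -5.8, 0], [0, 0, 0], 1]]}}

```text
time: 17.67
eef_pos: [523.2, 157.9, 69.5]
tcp_rot: [0.112, 0.994, -0.0, -0.0]
contact_force: [-2.0, 1.6, -1.2]
width: 0.5
gripper_force: 1.2
```

Emit:
{"op": "move_arm", "data": {"plan": [[[4, -0.9, 0], [0, 0, 0], 1], [[8, -1.8, 0], [0, 0, 0], 1], [[11, -2.5, 0], [0, 0, 0], 1], [[14, -3.2, 0], [0, 0, 0], 1], [[16, -3.7, 0], [0, 0, 0], 1]]}}

```text
time: 18.08
eef_pos: [539.2, 154.1, 69.8]
tcp_rot: [0.113, 0.994, -0.0, 0.0]
contact_force: [-1.6, 0.5, -1.0]
width: 0.1
gripper_force: 1.1
```

Run:
```python
from h import *
pose(); tray(104)
```

```text
t 18.08 [539.2 154.1  69.8] close 77.1 [-1.57316887  0.48751069 -0.96260698] 0.06662067610434062
z 100.81652518531364 stack u [-46.    9.8] v [-14.4  17.5] rect ((-21.999513626098633, -5.450769424438477), (31.296470642089844, 58.18520736694336), 72.93576049804688)
pad u [-38.5 -21.5] v [-44.2  43.7]
```

Emit:
{"op": "move_arm", "data": {"plan": [[[2, -0.5, 0], [0, 0, 0], 1], [[4, -0.9, 0], [0, 0, 0], 1], [[6, -1.4, 0], [0, 0, 0], 1], [[8, -1.8, 0], [0, 0, 0], 1], [[10, -2.3, 0], [0, 0, 0], 1]]}}

```text
time: 18.55
eef_pos: [548.2, 152.1, 69.8]
tcp_rot: [0.112, 0.994, -0.0, -0.001]
contact_force: [-13.1, 1.7, 9.6]
width: 0.7
gripper_force: 7.1
```

Emit:
{"op": "move_arm", "data": {"plan": [[[1, -0.2, 0], [0, 0, 0], 1], [[2, -0.5, 0], [0, 0, 0], 1], [[3, -0.7, 0], [0, 0, 0], 1], [[4, -0.9, 0], [0, 0, 0], 1]]}}

```text
time: 18.88
eef_pos: [548.3, 152.1, 69.7]
tcp_rot: [0.112, 0.994, -0.0, -0.005]
contact_force: [-32.8, 3.0, 26.7]
width: 0.2
gripper_force: 16.7
```

The force rise shows the tray is at its stop, so I back off.

Emit:
{"op": "move_arm", "data": {"plan": [[[-5, 1.2, 0], [0, 0, 0], 1], [[-12, 2.8, 0], [0, 0, 0], 1], [[-30, 7, 0], [0, 0, 0], 1], [[-60, 14, 0], [0, 0, 0], 1], [[-90, 21, 0], [0, 0, 0], 1]]}}

```text
time: 19.3
eef_pos: [462.9, 172.1, 70.0]
tcp_rot: [0.113, 0.994, 0.0, 0.001]
contact_force: [-0.2, -0.5, 0.3]
width: 0.6
gripper_force: 0.0
```

Emit:
{"op": "move_arm", "data": {"plan": [[[0, 0, 40], [0, 0, 0], 1], [[0, 0, 80], [0, 0, 0], 1], [[0, 0, 120], [0, 0, 0], 1], [[0, 0, 150], [0, 0, 0], 1], [[0, 0, 150], [0, 0, 0], 1]]}}

```text
time: 19.72
eef_pos: [466.8, 173.2, 228.3]
tcp_rot: [0.112, 0.994, 0.002, 0.006]
contact_force: [0.8, 0.2, 1.0]
width: 0.4
gripper_force: 0.0
```

Run:
```python
from h import *
pose(); p,d,c=snap("side");q,d2,c2=snap("scene"); a=cv2.resize(p[130:230,210:345,::-1],(400,300),interpolation=3);b=cv2.resize(q[165:265,275:408,::-1],(400,300),interpolation=3)
w=tray(104);w=cv2.resize(w[...,::-1],(400,300)); cv2.imwrite("pics/f.png",cv2.vconcat([cv2.hconcat([a,b]),cv2.hconcat([w,w])]))
W=cloud(d2,c2);b=W[...,2]
m=(abs(b-106)<4)&(np.hypot(W[...,0]-664,W[...,1]-125)<80)
a=np.radians(-13);v=(W[...,:2]-[575.7,145.8])@np.array([-np.sin(a),np.cos(a)]);m&=v<38
P=W[m];print("scene stack",np.median(P[:,2]),cv2.minAreaRect(P[:,:2].astype(np.float32)))
m=(b>98)&(b<116)&(v>62)&(v<90)&(abs(W[...,0]-680)<40);print("pointer",np.percentile(b[m],[5,50,80,95]))
```

```text
t 19.72 [466.8 173.2 228.3] close 77.1 [0.84836088 0.16701833 1.01231914] 0.44688596308156264
z 103.91589861110748 stack u [47.1 98.1] v [-2.1  7.6] rect ((72.88885498046875, 3.505070209503174), (9.706995010375977, 52.38297653198242), 87.17521667480469)
pad u [-29.6  19.1] v [-44.1  39.6]
scene stack 105.92139944668156 ((656.1824951171875, 127.05584716796875), (63.0609245300293, 133.62509155273438), 77.53529357910156)
pointer [100.55395876 107.85343029 109.76897171 112.27756061]
```

View pics/f.png

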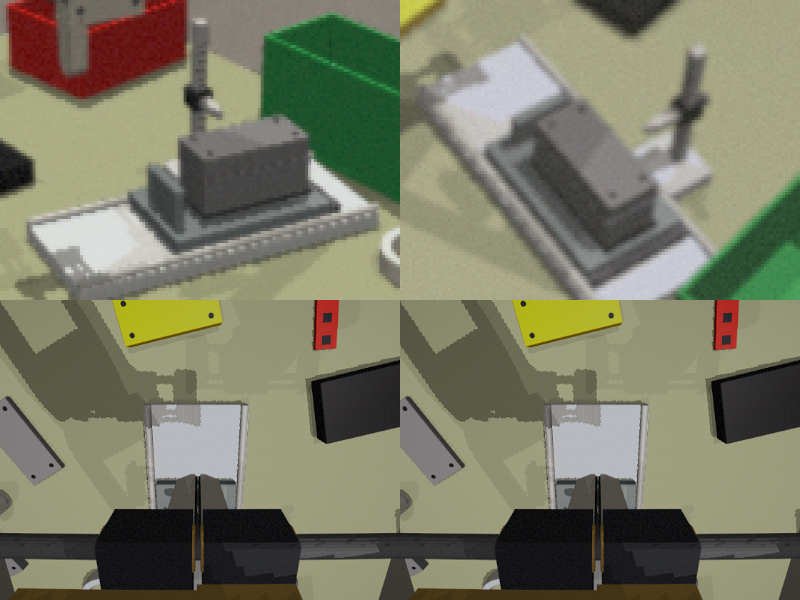

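The stack stands square and level with the pointer in the side and scene views. The tray's travel measures about 83 mm, a little short of the 85–100 mm expected, so I check it from above.

Emit:
{"op": "move_arm", "data": {"plan": [[[130, 5, 55], [0, 0, 0], -1], [[130, 5, 55], [0, 0, 0], -1], [[130, 5, 55], [0, 0, 0], -1], [[130, 5, 55], [0, 0, 0], -1], [[130, 5, 55], [0, 0, 0], -1]]}}

```text
time: 20.28
eef_pos: [595.3, 176.6, 273.3]
tcp_rot: [0.113, 0.994, -0.0, -0.0]
contact_force: [0.9, 0.0, 0.2]
width: 29.2
gripper_force: 0.0
```

Emit:
{"op": "move_arm", "data": {"plan": [[[0, 0, 0], [0, 0, 0], -1], [[0, 0, 0], [0, 0, 0], -1], [[0, 0, 0], [0, 0, 0], -1], [[0, 0, 0], [0, 0, 0], -1], [[0, 0, 0], [0, 0, 0], -1]]}}

```text
time: 20.7
eef_pos: [592.0, 177.2, 274.5]
tcp_rot: [0.112, 0.994, -0.0, -0.0]
contact_force: [-0.5, 0.9, -0.1]
width: 62.6
gripper_force: 0.0
```

Run:
```python
from h import *
pose(); w=tray(104); cv2.imwrite("pics/g.png",w[...,::-1])
z=np.load("w2.npz");p=z["p"];W=z["W"];a=np.radians(-13);ex=np.array([np.cos(a),np.sin(a)]);ey=np.array([-ex[1],ex[0]])
def rep(W,p,bias):
    Q=W[...,:2]-[575.7,145.8];u=Q@ex;v=Q@ey;b=W[...,2]
    m=(abs(b-107)<2)&(v>61)&(v<82)&(u>60)&(u<120);print("pointer u",np.percentile(u[m],[1,10,50,90,99]).round(1),m.sum(),"tip v",np.percentile(v[(abs(b-107)<2)&(v>45)&(u>70)&(u<110)],1))
    m=(abs(b-38)<3)&(abs(v)>42)&(abs(v)<57);print("deck u",np.percentile(u[m],[1,99]).round(1))
    m=(p.max(2)<115)&(abs(v)<45)&(b<60)&(u>100)&(u<260);print("bar u",np.percentile(u[m],[2,50,98]).round(1),np.median(b[m]))
rep(W,p,0)
p,d,c=snap("wrist");rep(cloud(d,c),p,0)
```

```text
t 20.7 [592.  177.2 274.5] close 77.1 [-0.52370048  0.89991752 -0.05771941] 62.63794885604866
z 103.9337211883961 stack u [ 17.4 146.4] v [-28.   30.8] rect ((82.2776107788086, 1.3376235961914062), (130.6025390625, 60.19816589355469), 0.09939402341842651)
pad u [-29.4 151.4] v [-44.5  33.1]
pointer u [79.8 80.4 85.3 90.  91.4] 203 tip v 60.90565599609561
deck u [-113.4   71.4]
bar u [161.4 170.  248.4] 23.84488261086915
pointer u [79.6 80.7 85.5 89.8 91.4] 204 tip v 60.592159019895774
deck u [-27.3 157.1]
bar u [103.3 238.6 248.5] -1.6854622471008156
```

View pics/g.png

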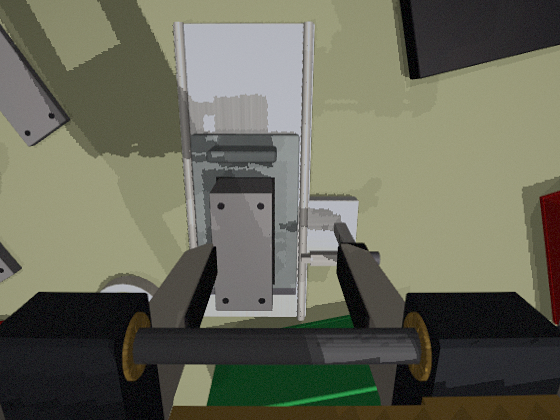

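The view from above shows the tray's front edge at the stop bar (240,291). The deck has moved 86 mm and the pointer is level with the pad centre (u≈85), so the tray is home. One last check of the stack on the pad.

Run:
```python
from h import *
p,d,c=snap("wrist");W=cloud(d,c);a=np.radians(-13);ex=np.array([np.cos(a),np.sin(a)]);ey=np.array([-ex[1],ex[0]])
Q=W[...,:2]-[575.7,145.8];u=Q@ex;v=Q@ey;b=W[...,2]
for n,lo,hi,mx in(("pad",34,42,75),("side wall",44,100,255),("42 part",60,78,255),("24 part",84,100,255)):
    m=(b>lo)&(b<hi)&(abs(v)<22)&(u>5)&(u<30)&(p.max(2)<mx);print(n,m.sum(),np.percentile(u[m],[1,10,50,90]).round(1) if m.any() else 0)
```

```text
pad 165 [ 5.2  5.4 17.  18.7]
side wall 535 [17.  17.3 18.2 18.5]
42 part 167 [18.  18.2 18.4 18.6]
24 part 187 [16.9 17.2 17.4 17.7]
```

```bash
python3 -c "
from h import *
print(ticket.close_job())"
```

```text
the job is handed in; nothing more can be done
None
```

I stacked plate42 and plate24 (66 mm) on the pad, aligned to within about 2 mm, pushed the tray home against its stop with the stack top level with the pointer, and handed the job in after about 21 s of robot time.

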